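# Weigh the long brake lining from the stock rack

## Robot

A 6-joint arm with a two-finger parallel gripper is mounted at the origin on the work surface. World frame = base frame: x ahead of the robot, y to its left, z up, the work surface at z = 0. Lengths are in mm, angles in rad, forces in N, time in s.
With the tool pointing down it reaches from about 350 to 775 mm from the base axis. Payload 7.3 kg.
Tool frame: the origin (TCP) lies at the very end of the fingers, on their centre line; the grasp point (between the pads) lies 19 mm behind it; z points along the fingers, y is the line along which they close (so a half turn about z gives the same grasp; the last joint's range is limited). The gripper opens to 92 mm and grips with 3 to 60 N. Pads are 19 mm wide; open, the fingers measure 130 mm over their backs; the gripper's body (75 mm by 190 mm) begins 47 mm behind the grasp point.
Start: joints at [1.018, 0.342, 1.524, -0, 1.275, -0.146], TCP at [207.717, 482.184, 200.341] pointing down, gripper open.
Joint ranges: [-2.53, 2.53], [-0.77, 2.02], [0.04, 2.7], [-1, 4.14], [0.28, 2.66], [-3.11, 3.11]. Speed limits (rad/s): [2.57, 2.57, 3.14, 3.14, 3.14, 3.14].

## Interface

Orientations are given as [roll, pitch, yaw] about the fixed x, y, z axes, in that order (R = Rz(yaw) Ry(pitch) Rx(roll)).
In Python, from plant import get_obs, vision, workorder gives the robot as it stands.
- The arm moves only by the shell command python3 -m pendant 'ROWS' [OPENING]. ROWS is a JSON object of lists of equal length, an entry for each row: "dp": the shift along the tool's x, y, z in m, a list of three; "rotation": the turn, a rotation vector about the tool's x, y, z in rad, a list of three. A call has 1 to 8 rows; each row is the pose to reach, as a shift and turn from the pose commanded when the call began, along the tool's axes at that moment; what a row does not reach only later rows make up. A row lasts 1/8 s, in which the tool goes at most 62.5 mm and 10.7 degrees, less where a joint would pass 70% of its speed; a pose out of reach is approached as far as the arm can. A call with a gripper value outside its range is refused whole. OPENING is the finger opening in m, from 0 to 0.0918, set as the call begins (- or left out, the last holds). The fingers move at their own pace and stop on an object; the grip force is fixed at half the most. Time passes only in rows, so rows that repeat a pose let the fingers close. It gives the time, the measured TCP pose, the force, the opening and the grip force at its end, in the units of the state.
- get_obs(): the state, without advancing time (a new reading comes with each control period).
- vision.capture(name): name is "scene" or "top"; returns a dict with "pixels" (384x512x3 uint8, red, green, blue), "vfov" (degrees; the focal length in pixels is half the picture's height over the tangent of half this angle, whatever the lens; pixels are square), "cx", "cy" (the principal point, pixels), "dist" ([k1, k2, p1, p2, k3] as OpenCV has them; the pictures are not rectified), "pose" (4x4, takes a point from camera to world coordinates). Camera axes: x right, y up, looking along -z (the intrinsics and any distortion apply to the point x, -y, -z); pixel columns grow to the right and rows downward; lengths in mm; the calibration is good to about 2 mm. A picture is of the moment at which its call begins. There is no depth.
- workorder.close_job(): hands the job in; it is judged then, once.
The state is a dict: "time": time; "joint_positions": joint angles; "dq": joint speeds; "tau": joint torques, N m; "tool_pos": TCP position; "tcp_rot": TCP orientation; "contact_force": force on the tool from outside, world axes, zero at the start; "moment": the same for the moment, N m; "grip_width": finger opening in mm; "finger_force": force on a finger pad.
Only numpy, scipy, OpenCV 4.12 (cv2) and the standard library are available. Lean on these libraries where they do the work, as an engineer would, in place of code of your own. Each camera call takes 0.05 s, during which the arm holds its last target. There are 200 camera calls.

## Task

Weigh out the long brake lining. It lies flat in its bay on the bench-top stock rack, too thin and too snug to be picked up there: with a fingertip on top, pressing no harder than it takes, draw it forward until its end hangs out over the rack's front edge, then pinch that end, lift the lining out and lay it gently, flat and centred, on the pan of the scale. The linings are brittle, so do not press hard or drop it, and leave the two short linings and the other stock where they are.

Things in the scene. Friction and masses are not known exactly. Their poses are not given: they have to be found in the camera images.
- rack: Fixed bench-top stock rack: red-brown frame, level timber deck 210 mm deep (x) by 275 mm wide (y), its top 120 mm above the bench. Origin on the bench under the deck's centre; x points to the rear. Four battens (20 mm wide, 14 mm high, full depth) form three bays 65 mm wide, centred at y = -85, 0, +85 mm. A back board at x = +105 mm rises 30 mm above the deck.
- rack_edge (a point): Middle of the rack's open front edge (x = -105 mm in the rack), on the deck's top surface; axes as the rack's. No lip here, and nothing stands in front of it or under an overhanging end
- lining: The long brake lining: flat slab, dark friction material with small rivet holes on a 3 mm steel back, 180 x 60 x 8 mm in all, about 0.4 kg, balancing at its middle, lying lengthwise in one of the bays with about 2.5 mm play to each batten and 1 to 6 mm to the back board. Origin at the middle of its rear end on the underside; it reaches 180 mm from there along its own -x
- lining_front (a point): Middle of the long lining's front end, on its top face; axes as the lining's. At the start 20 to 30 mm behind the rack's front edge. The lining rubs on the deck with friction 0.3 to 0.4, a little less than under a fingertip: depending on its weight it takes some 4 to 13 N of pressure before it comes along instead of the fingertip slipping; more than 30 N breaks it
- lining_mid (a point): Centre of the long lining, 4 mm above its underside; axes as the lining's
- short_a: A short brake lining, 130 x 60 x 8 mm, otherwise like the long one, in another bay. Origin at the middle of its rear end on the underside
- short_b: The other short brake lining, 130 x 60 x 8 mm, in the remaining bay. Origin as for the first
- scale: Counter scale, fixed: grey housing with a low console to its front (-x) and a flat rectangular steel pan on top, 190 mm (x) by 230 mm (y). Pan surface 95 mm above the bench, the highest part of the scale; the pan is rigid. Origin on the bench under the pan's centre
- pan (a point): Centre of the pan's upper surface; x axis across its 190 mm, away from the console
- bearing: Steel bearing ring, 62 mm across, 16 mm high, on the bench behind rack and scale; origin under its centre
- pulley: Cast pulley, 116 mm across, 42 mm high with its hub, on the bench; origin under its centre
- bracket: Cast bracket, 90 x 45 mm foot, 82 mm high, on the bench; origin under its foot
- carton: Small carton, 95 x 130 x 60 mm, at the back of the bench; origin under its centre
- tin: Grey metal tin, 74 mm across, 105 mm high, at the back of the bench; origin under its centre
Mind the look-alikes: they are no part of the job. Leave any purple look-alike of the lining alone.

How it is judged:
By the outcome, as a careful person would: the job done as asked, in the order asked, and still so for the second after the job is handed in, with the robot touching nothing.
It also fails if it takes over 70 s, if anything falls off the work surface, if the arm or the gripper's body presses on something with over 40 N, if the wrist force passes 120 N, or if a joint passes its speed limit or range.

## Working session

There is one attempt and no reset: what is moved stays moved. The work goes in short steps, Python scripts to look and compute and a shell command to move; the robot and the scene stay as the last step left them, time stands still between calls to the robot, and variables do not carry over. Pictures are saved under pics/ and viewed, at most 10 in all, crops included, and the job is handed in when it is done.

```bash
ls; mkdir -p pics; python3 - <<'E'
from plant import get_obs, vision
import cv2,pickle
o=get_obs()
for k,v in o.items(): print(k,v)
for n in("scene","top"):
    c=vision.capture(n); pickle.dump(c,open(f'{n}0.pkl','wb'))
    cv2.imwrite(f'pics/{n}0.png',cv2.cvtColor(c['pixels'],cv2.COLOR_RGB2BGR))
    print(n,c['vfov'],c['cx'],c['cy'],c['dist'],c['pose'])
E
```

```text
pics
time 0.0
joint_positions [ 1.01802791e+00  3.42700771e-01  1.52499807e+00  2.00582865e-06
  1.27540570e+00 -1.46005152e-01]
dq [-0.00120011 -0.00064066  0.00091718 -0.00212813 -0.0008723  -0.00185226]
tau [ 1.46660997e-03 -4.31223929e+01 -2.44227755e+01  7.19343452e-02
  5.56252396e-02 -1.28746851e-04]
tool_pos [207.45807889 481.79244388 199.66300227]
tcp_rot [-3.14009713e+00 -2.21857739e-04  2.73482864e+00]
contact_force [-0.44060426  0.11120041 -0.12770946]
moment [-0.03263724 -0.00110703  0.02505851]
finger_force 0.0
grip_width 91.75838461193982
scene 48.074697675868656 249.83698342466784 186.40743434452128 [-0.11344009  0.          0.          0.          0.        ] [[-4.47511456e-01 -6.68928042e-01  5.93522342e-01  1.35783281e+03]
 [ 8.94278149e-01 -3.34962279e-01  2.96760616e-01  4.33531034e+02]
 [ 2.96099013e-04  6.63577837e-01  7.48107189e-01  1.11950881e+03]
 [ 0.00000000e+00  0.00000000e+00  0.00000000e+00  1.00000000e+00]]
top 42.45913188433299 259.8907384227033 185.87826282638525 [-0.21702489  0.          0.          0.          0.        ] [[ 1.49375237e-02  9.81288042e-01 -1.91965228e-01  2.32617859e+02]
 [-9.99814820e-01  1.69880977e-02  9.04048944e-03  3.57234016e+01]
 [ 1.21324482e-02  1.91794638e-01  9.81360087e-01  1.75179648e+03]
 [ 0.00000000e+00  0.00000000e+00  0.00000000e+00  1.00000000e+00]]
```

View pics/scene0.png

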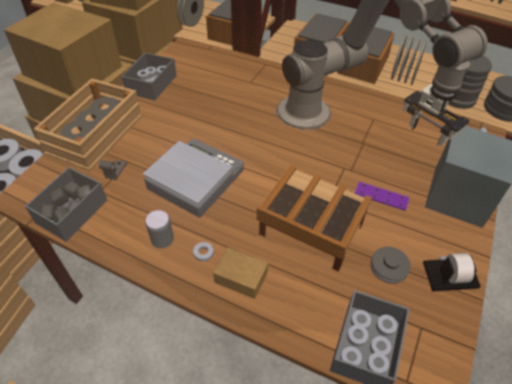

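View pics/top0.png

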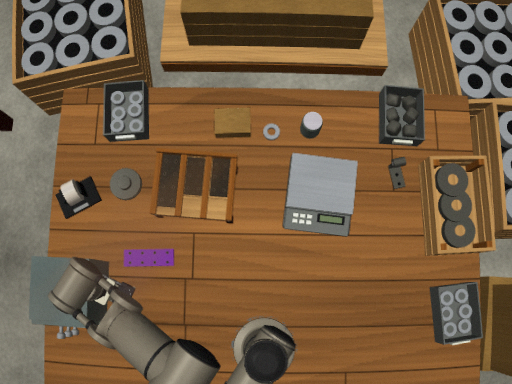

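The scene view shows the rack around (315,215), the scale around (195,175) and a purple look-alike at (382,195). In the top view the rack is around (195,187), the pan around (322,183) and the purple slab at (149,258). The three candidates in the top view are the left bay (169,180), the middle bay (195,175) and the right bay (218,175). The left one reaches furthest forward, so it looks like the long one. I'll measure it and confirm in a crop.

```bash
cat > h.py <<'E'
import numpy as np,cv2,pickle
def K(c):
    f=c['pixels'].shape[0]/2/np.tan(np.radians(c['vfov'])/2)
    return np.array([[f,0,c['cx']],[0,f,c['cy']],[0,0,1.]])
def ray(c,px):
    u=cv2.undistortPoints(np.array(px,float).reshape(-1,1,2),K(c),np.array(c['dist'],float)).reshape(-1,2)
    d=np.c_[u[:,0],-u[:,1],-np.ones(len(u))]@c['pose'][:3,:3].T
    return c['pose'][:3,3],d
def onplane(c,px,z):
    o,d=ray(c,px); return o+d*((z-o[2])/d[:,2])[:,None]
def proj(c,P):
    T=np.linalg.inv(c['pose']); p=np.atleast_2d(P)@T[:3,:3].T+T[:3,3]; p=p*[1,-1,-1]
    return cv2.projectPoints(p,np.zeros(3),np.zeros(3),K(c),np.array(c['dist'],float))[0].reshape(-1,2)
def comps(mask,amin):
    cs,_=cv2.findContours(mask.astype(np.uint8),cv2.RETR_EXTERNAL,cv2.CHAIN_APPROX_NONE)
    return [k for k in cs if cv2.contourArea(k)>amin]
def load(n): return pickle.load(open(n,'rb'))
E
python3 - <<'E'
from h import *
for n,box in(('top0',(140,135,110,100)),('scene0',(245,155,135,115))):
    c=load(n+'.pkl'); x,y,w,h=box
    im=c['pixels'].astype(int); m=np.zeros(im.shape[:2],bool)
    m[y:y+h,x:x+w]=(im.max(2)<75)[y:y+h,x:x+w]&((im.max(2)-im.min(2))<25)[y:y+h,x:x+w]
    for k in comps(m,60):
        p=k.reshape(-1,2).astype(float)
        P=onplane(c,p,128)[:,:2].astype(np.float32)
        print(n,cv2.boundingRect(k),cv2.minAreaRect(P),'x',P[:,0].min(),P[:,0].max())
    v=cv2.resize(cv2.cvtColor(c['pixels'],cv2.COLOR_RGB2BGR)[y:y+h,x:x+w],None,fx=5,fy=5,interpolation=cv2.INTER_CUBIC)
    cv2.imwrite(f'pics/{n}_crop.png',v)
c=load('top0.pkl'); im=c['pixels'].astype(int)
m=(im.min(2)>105)&((im.max(2)-im.min(2))<25); m[:,:270]=0;m[:,370:]=0;m[:140]=0;m[240:]=0
for k in comps(m,300):
    P=onplane(c,k.reshape(-1,2),95)[:,:2].astype(np.float32); r=cv2.minAreaRect(P);print('pan',r, cv2.boxPoints(r).tolist())
E
```

```text
top0 (210, 160, 20, 37) ((577.25244140625, 156.3010711669922), (54.528541564941406, 124.41911315917969), 86.30928802490234) x 513.84106 637.6784
top0 (160, 154, 20, 31) ((601.8677368164062, 327.64447021484375), (57.392093658447266, 104.84822845458984), 86.60539245605469) x 550.9311 655.4687
scene0 (300, 198, 25, 27) ((576.4164428710938, 245.26171875), (49.94367599487305, 102.35205078125), 86.33922576904297) x 525.6388 627.9058
scene0 (324, 197, 35, 42) ((557.9459838867188, 331.6189880371094), (51.10591506958008, 152.09886169433594), 86.19277954101562) x 481.83008 633.6287
pan ((435.5500183105469, -173.71234130859375), (211.49154663085938, 64.91152954101562), 83.77362060546875) [[391.81683349609375, -275.31427001953125], [456.345458984375, -282.3543701171875], [479.283203125, -72.11041259765625], [414.75457763671875, -65.0703125]]
pan ((569.9893188476562, -192.77777099609375), (230.70928955078125, 190.69078063964844), 83.4204330444336) [[462.0542297363281, -296.44769287109375], [651.4890747070312, -318.297607421875], [677.9244384765625, -89.10784912109375], [488.48956298828125, -67.2579345703125]]
```

View pics/top0_crop.png

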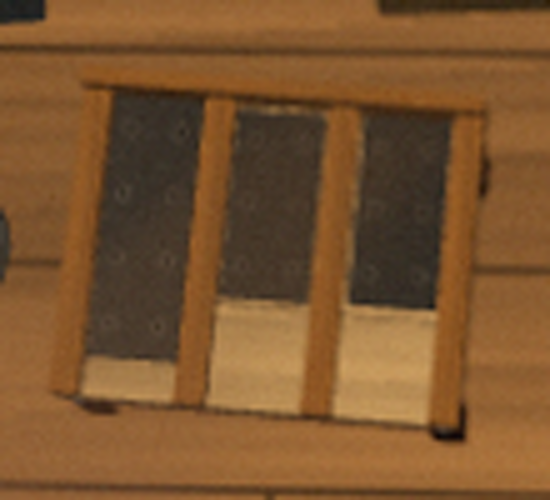

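The crop confirms it. The left-bay lining has its front edge from crop (84,356) to (178,360), near the deck's front, while the other two end far back at around row 305. So the left one is the long lining, and it isn't purple.

```bash
cat >> h.py <<'E'
def rack(c):
    # deck front corners -> rack frame from outer batten/front line
    pass
E
python3 - <<'E'
from h import *
c=load('top0.pkl')
f=lambda pts:np.array(pts,float)/5+[140-.4,135-.4]
L=onplane(c,f([(84,356),(178,360),(205,100),(111,93)]),128);print('lining FL FR RR RL\n',L.round(1), np.linalg.norm(L[0]-L[1]),np.linalg.norm(L[1]-L[2]))
E=onplane(c,f([(79,400),(176,404),(208,407),(303,414),(334,418),(433,427)]),120);print('edge',E.round(1))
B=onplane(c,f([(51,391),(460,430),(487,110),(83,86)]),134);print('battens outer FL FR, RR RL',B.round(1),'w',np.linalg.norm(B[0]-B[1]))
# light deck mask front patch centroid lines
im=c['pixels'].astype(int)
for col in (161,164,167,170,173): print(col,im[203:219,col].sum(1))
d=L[1]-L[2]; print('yaw',np.arctan2(-(d)[1],-d[0]), 'rear->front left',np.arctan2(*(L[3]-L[0])[[1,0]]), 'edge dir', np.polyfit(E[:,1],E[:,0],1), 'batten',np.polyfit(B[:2,1],B[:2,0],1))
E
```

```text
lining FL FR RR RL
 [[476.3 366.1 128. ]
 [474.9 302.2 128. ]
 [654.1 292.4 128. ]
 [658.2 357.6 128. ]] 63.82843110506625 179.4387727548912
edge [[447.6 369.6 120. ]
 [446.4 303.6 120. ]
 [444.8 281.9 120. ]
 [441.4 217.9 120. ]
 [439.1 197.1 120. ]
 [434.3 130.9 120. ]]
battens outer FL FR, RR RL [[451.4 386.  134. ]
 [430.9 112.3 134. ]
 [648.5  99.6 134. ]
 [661.3 376.1 134. ]] w 274.505867184109
161 [177 188 186 261 342 348 360 360 373 391 404 326 165 119 137 286]
164 [185 177 193 185 333 353 369 365 376 386 397 350 210 258 268 286]
167 [173 181 190 153 339 350 362 369 364 385 395 408 245 234 285 295]
170 [186 177 178 166 285 339 358 367 370 390 389 399 264 202 283 292]
173 [177 185 178 182 280 346 354 377 368 375 388 406 312 197 268 289]
yaw -0.054945954794578776 rear->front left -0.046550780261159184 edge dir [5.74588104e-02 4.27896051e+02] batten [7.47267508e-02 4.22560352e+02]
```

View pics/scene0_crop.png

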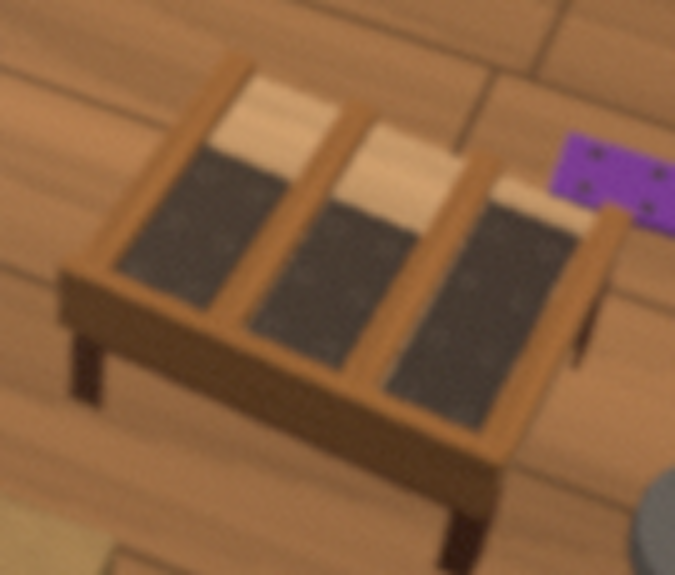

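The scene crop agrees: the strip of bare deck in front of the left-bay (+y) lining, at crop (545,200), is the shortest. The front edge is 64 mm wide against 60 expected, the length is 179 mm, the battens are 274.5 mm overall against 275, and the pan is 230.7 x 190.7 mm. Both views agree.

Plan:
1. Tool down, fingers closed and turned across the bay, press at about (585,329) and draw it about 100 mm.
2. Pinch the overhang by its long edges, tool still down.

```bash
cat >> h.py <<'E'
from scipy.spatial.transform import Rotation as Ro
from plant import get_obs
def go(p,yaw=None,R=None):
    """shift (m) and turn from measured pose to tool-down pose p(mm), yaw"""
    o=get_obs(); A=Ro.from_euler('xyz',o['tcp_rot'])
    B=Ro.from_euler('xyz',[np.pi,0,yaw])
    print('dp',(A.inv().apply(np.array(p)-o['tool_pos'])/1000).round(4),'rot',(A.inv()*B).as_rotvec().round(4))
E
python3 -c "
from h import *
go([585,328.5,180],3.087)"
```

```text
dp [-0.4074  0.0086  0.0196] rot [-0.0013 -0.0004 -0.3522]
```

```bash
python3 -m pendant '{"dp":[[-0.05,0.001,0],[-0.11,0.002,0],[-0.17,0.004,0],[-0.23,0.005,0.005],[-0.29,0.006,0.01],[-0.35,0.008,0.015],[-0.407,0.0086,0.02],[-0.407,0.0086,0.02]],"rotation":[[0,0,-0.05],[0,0,-0.1],[0,0,-0.15],[0,0,-0.2],[0,0,-0.25],[0,0,-0.3],[0,0,-0.352],[0,0,-0.352]]}' 0; python3 -c "
from h import *
go([585,328.5,136],3.087)"
```

```text
time: 1.1
tool_pos: [587.6, 326.0, 177.8]
tcp_rot: [-3.14, -0.002, 3.082]
contact_force: [-0.5, 0.1, 0.3]
grip_width: 16.5
finger_force: 0.0
dp [0.0027 0.0024 0.0418] rot [-0.0017 -0.0018 -0.0047]
```

```bash
python3 -m pendant '{"dp":[[0.002,0.002,0.01],[0.002,0.002,0.022],[0.002,0.002,0.034],[0.002,0.002,0.038],[0.002,0.002,0.038],[0.002,0.002,0.038]],"rotation":[[0,0,0],[0,0,0],[0,0,0],[0,0,0],[0,0,0],[0,0,0]]}' 0; python3 - <<'E'
from h import *
from plant import vision
go([585,328.5,136],3.087)
c=vision.capture('scene'); pickle.dump(c,open('s1.pkl','wb'))
print(proj(c,get_obs()['tool_pos']))
x,y,w,h=270,120,130,110
cv2.imwrite('pics/s1.png',cv2.resize(cv2.cvtColor(c['pixels'],cv2.COLOR_RGB2BGR)[y:y+h,x:x+w],None,fx=5,fy=5,interpolation=cv2.INTER_CUBIC))
E
```

```text
time: 1.85
tool_pos: [583.3, 331.3, 142.9]
tcp_rot: [3.141, 0.001, 3.087]
contact_force: [-0.4, 0.6, 0.7]
grip_width: 1.0
finger_force: 0.0
dp [-0.0019 -0.0027  0.0069] rot [ 0.0005  0.001  -0.0001]
[[339.22261541 219.96614212]]
```

View pics/s1.png

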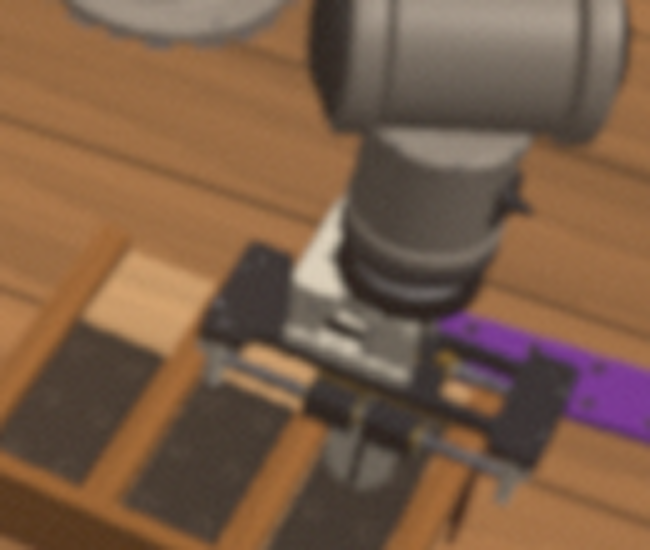

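The crop shows the closed fingers at (355,470), centred over the long lining between its battens. Now I'll press down gently in small steps.

```bash
Z='[0,0,0]'; python3 -m pendant '{"dp":[[0,-0.002,0.004],[0,-0.002,0.008],[0,-0.002,0.011],[0,-0.002,0.011],[0,-0.002,0.011]],"rotation":[[0,0,0],[0,0,0],[0,0,0],[0,0,0],[0,0,0]]}'
python3 -m pendant '{"dp":[[0,0,0.001],[0,0,0.002],[0,0,0.002]],"rotation":[[0,0,0],[0,0,0],[0,0,0]]}'
python3 -m pendant '{"dp":[[0,0,0.0005],[0,0,0.001],[0,0,0.001]],"rotation":[[0,0,0],[0,0,0],[0,0,0]]}'
```

```text
time: 2.52
tool_pos: [583.0, 329.2, 131.4]
tcp_rot: [3.141, 0.0, 3.087]
contact_force: [0.1, 0.6, 0.3]
grip_width: 0.4
finger_force: 0.0
time: 2.9
tool_pos: [582.8, 329.2, 129.2]
tcp_rot: [3.142, -0.0, 3.087]
contact_force: [0.6, 0.3, 0.2]
grip_width: 0.3
finger_force: 0.0
time: 3.28
tool_pos: [582.9, 329.2, 128.3]
tcp_rot: [3.142, -0.0, 3.087]
contact_force: [0.1, 0.2, 0.6]
grip_width: 0.5
finger_force: 0.0
```

```bash
python3 -m pendant '{"dp":[[0,0,0.0005],[0,0,0.0005]],"rotation":[[0,0,0],[0,0,0]]}'
python3 -m pendant '{"dp":[[0,0,0.0005],[0,0,0.0005]],"rotation":[[0,0,0],[0,0,0]]}'
```

```text
time: 3.52
tool_pos: [582.9, 329.1, 127.8]
tcp_rot: [3.142, -0.0, 3.087]
contact_force: [-0.4, 0.2, -0.5]
grip_width: 0.2
finger_force: 0.0
time: 3.78
tool_pos: [582.9, 329.1, 127.3]
tcp_rot: [3.142, 0.0, 3.087]
contact_force: [0.3, 0.3, -0.1]
grip_width: 0.6
finger_force: 0.0
```

```bash
for i in 1 2; do :; done; python3 -m pendant '{"dp":[[0,0,0.0005],[0,0,0.0005]],"rotation":[[0,0,0],[0,0,0]]}'
python3 -m pendant '{"dp":[[0,0,0.0005],[0,0,0.0005]],"rotation":[[0,0,0],[0,0,0]]}'
```

```text
time: 4.03
tool_pos: [582.9, 329.1, 126.8]
tcp_rot: [3.142, -0.0, 3.087]
contact_force: [-0.7, -0.9, -1.0]
grip_width: 0.6
finger_force: 0.0
time: 4.28
tool_pos: [582.9, 329.1, 126.3]
tcp_rot: [3.142, -0.0, 3.087]
contact_force: [-0.3, 0.1, 0.8]
grip_width: 0.4
finger_force: 0.0
```

```bash
python3 -m pendant '{"dp":[[0,0,0.0005],[0,0,0.0005]],"rotation":[[0,0,0],[0,0,0]]}'
python3 -m pendant '{"dp":[[0,0,0.0005],[0,0,0.0005]],"rotation":[[0,0,0],[0,0,0]]}'
```

```text
time: 4.53
tool_pos: [582.9, 329.1, 125.8]
tcp_rot: [3.142, -0.0, 3.087]
contact_force: [-0.3, -0.3, 0.7]
grip_width: 0.6
finger_force: 0.0
time: 4.78
tool_pos: [582.9, 329.1, 125.3]
tcp_rot: [3.142, -0.0, 3.087]
contact_force: [0.6, 0.2, 0.2]
grip_width: 0.2
finger_force: 0.0
```

```bash
python3 - <<'E'
from h import *
from plant import vision
c=vision.capture('scene'); pickle.dump(c,open('s2.pkl','wb'))
o=get_obs();print(proj(c,o['tool_pos']),o['contact_force'],o['tool_pos'])
x,y,w,h=300,180,70,60
cv2.imwrite('pics/s2.png',cv2.resize(cv2.cvtColor(c['pixels'],cv2.COLOR_RGB2BGR)[y:y+h,x:x+w],None,fx=9,fy=9,interpolation=cv2.INTER_CUBIC))
E
```

```text
[[337.60824662 223.29441318]] [0.450149   0.23121896 0.67875034] [582.89200205 329.15819488 125.29961662]
```

```bash
python3 -m pendant '{"dp":[[0,0,0.0005],[0,0,0.0005]],"rotation":[[0,0,0],[0,0,0]]}' | sed -n '2p;4p'
python3 -m pendant '{"dp":[[0,0,0.0005],[0,0,0.0005]],"rotation":[[0,0,0],[0,0,0]]}'| sed -n '2p;4p'
```

```text
tool_pos: [582.9, 329.2, 124.8]
contact_force: [-0.1, 0.2, 0.3]
tool_pos: [582.9, 329.2, 124.3]
contact_force: [-0.3, 0.2, -0.1]
```

View pics/s2.png

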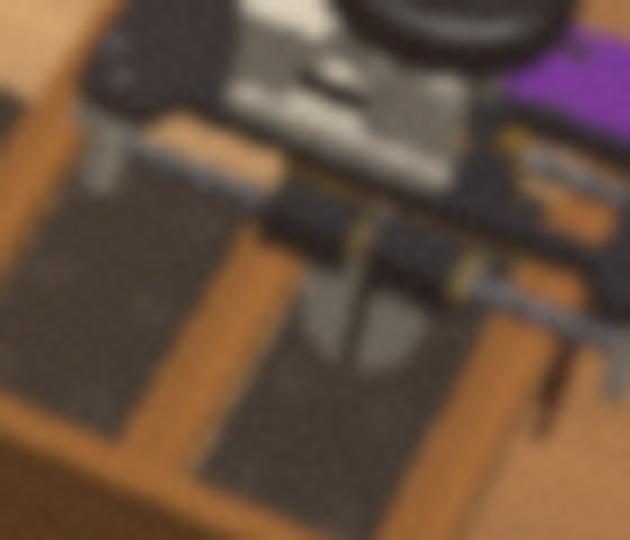

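The fingertips at crop (360,370) sit just above the lining, clear of both battens, with no contact force yet. I'll keep probing.

```bash
python3 -m pendant '{"dp":[[0,0,0.0005],[0,0,0.0005]],"rotation":[[0,0,0],[0,0,0]]}' | sed -n '2p;4p'
python3 -m pendant '{"dp":[[0,0,0.0005],[0,0,0.0005]],"rotation":[[0,0,0],[0,0,0]]}'| sed -n '2p;4p'
```

```text
tool_pos: [582.9, 329.1, 123.8]
contact_force: [-0.0, 0.4, -0.3]
tool_pos: [582.9, 329.1, 123.3]
contact_force: [1.2, -0.5, -0.1]
```

```bash
python3 -m pendant '{"dp":[[0,0,0.0005],[0,0,0.0005]],"rotation":[[0,0,0],[0,0,0]]}' | sed -n '2p;4p'
python3 -m pendant '{"dp":[[0,0,0.0005],[0,0,0.0005]],"rotation":[[0,0,0],[0,0,0]]}'| sed -n '2p;4p'; python3 -c "
from h import *
o=get_obs();print(o['tau'],o['joint_positions'],o['moment'])"
```

```text
tool_pos: [582.9, 329.2, 122.8]
contact_force: [0.6, -0.0, 0.3]
tool_pos: [582.9, 329.1, 122.2]
contact_force: [0.1, 0.6, 0.3]
[ 3.32505815e-04 -5.90450943e+01 -2.44727594e+01  2.63777794e-03
  8.35018675e-02 -2.74187909e-05] [ 3.99656595e-01  6.70315392e-01  1.18972433e+00  4.52648711e-05
  1.28166750e+00 -1.11641154e+00] [0.03595214 0.07471253 0.03570221]
```

```bash
for i in 1; do python3 -m pendant '{"dp":[[0,0,0.0005],[0,0,0.0005]],"rotation":[[0,0,0],[0,0,0]]}' | sed -n '2p;4p'; done
python3 -m pendant '{"dp":[[0,0,0.0005],[0,0,0.0005]],"rotation":[[0,0,0],[0,0,0]]}'| sed -n '2p;4p'
python3 - <<'E'
from h import *
from plant import vision
c=vision.capture('scene'); pickle.dump(c,open('s3.pkl','wb'))
o=get_obs();print(proj(c,o['tool_pos']),o['contact_force'],o['tool_pos'])
x,y,w,h=310,195,50,40
cv2.imwrite('pics/s3.png',cv2.resize(cv2.cvtColor(c['pixels'],cv2.COLOR_RGB2BGR)[y:y+h,x:x+w],None,fx=12,fy=12,interpolation=cv2.INTER_CUBIC))
E
```

```text
tool_pos: [582.9, 329.2, 121.8]
contact_force: [-0.8, -0.0, 1.0]
tool_pos: [582.9, 329.1, 121.3]
contact_force: [0.3, -0.6, -0.2]
[[337.38714413 224.1195746 ]] [ 0.15749792 -0.77898438  0.1772897 ] [582.89484384 329.13641198 121.30506368]
```

View pics/s3.png

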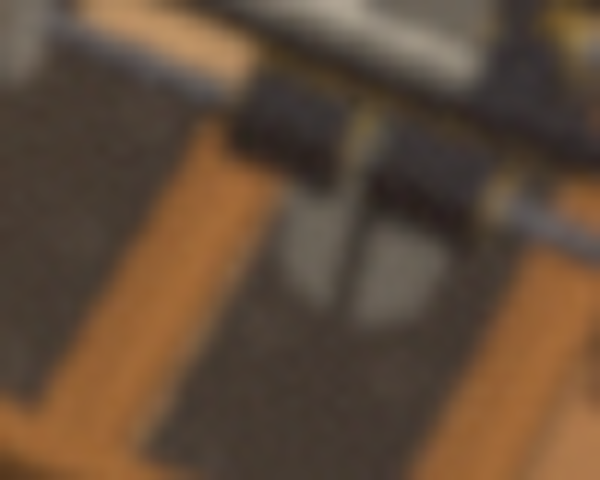

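The tips at crop (350,325) are still inside the bay and I can't see any contact. I'll keep probing in half-millimetre steps.

```bash
python3 -m pendant '{"dp":[[0,0,0.0005],[0,0,0.0005]],"rotation":[[0,0,0],[0,0,0]]}' | sed -n '2p;4p'
python3 -m pendant '{"dp":[[0,0,0.0005],[0,0,0.0005]],"rotation":[[0,0,0],[0,0,0]]}'| sed -n '2p;4p'
python3 -m pendant '{"dp":[[0,0,0.0005],[0,0,0.0005]],"rotation":[[0,0,0],[0,0,0]]}'| sed -n '2p;4p'
```

```text
tool_pos: [582.9, 329.1, 120.8]
contact_force: [-0.3, -0.3, -0.1]
tool_pos: [582.9, 329.1, 120.3]
contact_force: [0.1, 0.2, 0.0]
tool_pos: [582.9, 329.1, 119.8]
contact_force: [-0.5, 0.5, 0.5]
```

```bash
python3 - <<'E'
from h import *
c=load('s3.pkl')
for x in(573,583,592):
  for z in(115,121,128,134): print(x,z,((proj(c,[x,329.1-.055*(x-583),z])-[310-.5,195-.5])*12).round(0))
# battens top corners check: rack rear board top line etc.
print(proj(c,[[454,385,134],[451.4-1,386,120]])-[310,195])
a=load('s1.pkl');d=c['pixels'].astype(int)-a['pixels']
E
python3 -m pendant '{"dp":[[0,0,0.0005],[0,0,0.0005]],"rotation":[[0,0,0],[0,0,0]]}'| sed -n '2p;4p'
python3 -m pendant '{"dp":[[0,0,0.0005],[0,0,0.0005]],"rotation":[[0,0,0],[0,0,0]]}'| sed -n '2p;4p'
```

```text
573 115 [[346. 342.]]
573 121 [[350. 327.]]
573 128 [[354. 310.]]
573 134 [[358. 295.]]
583 115 [[330. 371.]]
583 121 [[334. 356.]]
583 128 [[339. 339.]]
583 134 [[343. 324.]]
592 115 [[316. 398.]]
592 121 [[320. 383.]]
592 128 [[324. 365.]]
592 134 [[328. 350.]]
[[59.32771321  2.37227927]
 [59.01828119  4.63621078]]
tool_pos: [582.9, 329.1, 119.3]
contact_force: [0.3, -0.1, 1.1]
tool_pos: [582.9, 329.2, 118.8]
contact_force: [-0.3, 0.4, 0.4]
```

```bash

python3 -m pendant '{"dp":[[0,0,0.0005],[0,0,0.0005]],"rotation":[[0,0,0],[0,0,0]]}'| sed -n '2p;4p'
python3 -m pendant '{"dp":[[0,0,0.0005],[0,0,0.0005]],"rotation":[[0,0,0],[0,0,0]]}'| sed -n '2p;4p'
python3 - <<'E'
from h import *
from plant import vision
o=get_obs();print(o['tau'])
for n in('scene','top'):
    c=vision.capture(n); pickle.dump(c,open(n+'4.pkl','wb'))
c=load('scene4.pkl');a=load('s1.pkl');b=load('s3.pkl')
ca=lambda c:c['pixels'][185:230,315:365]
def prep(c):
    return cv2.resize(cv2.cvtColor(ca(c),cv2.COLOR_RGB2BGR),None,fx=8,fy=8,interpolation=cv2.INTER_CUBIC)
v=np.hstack([prep(a),prep(c)])
v=np.clip(v.astype(float)*1.6,0,255).astype(np.uint8)
cv2.imwrite('pics/s4.png',v)
E
```

```text
tool_pos: [582.9, 329.1, 118.3]
contact_force: [-0.0, -0.0, 0.2]
tool_pos: [582.9, 329.1, 117.8]
contact_force: [-0.4, 0.3, -0.0]
[ 1.70140705e-03 -5.91031909e+01 -2.43698645e+01  2.73756887e-03
  8.34263815e-02  3.50465189e-05]
```

View pics/s4.png

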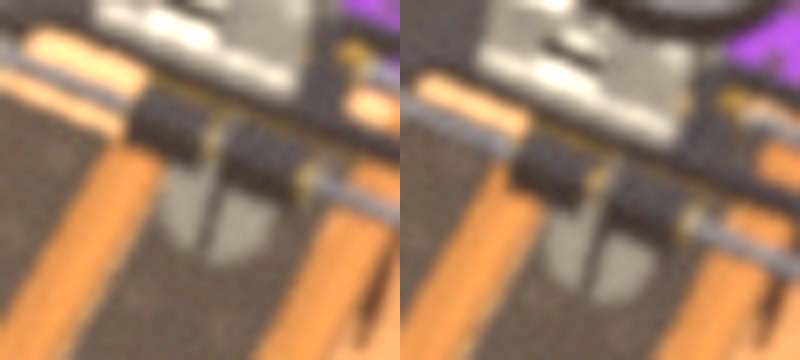

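Left half is z=142.9, tip at crop (215,262); right half is z=117.8, tip at (600,300). By ray the tip now lies near z=129, so the real fingertips end about 10 mm above the reported TCP when closed. Contact should be close, so I'll keep stepping.

```bash

python3 -m pendant '{"dp":[[0,0,0.0005],[0,0,0.0005]],"rotation":[[0,0,0],[0,0,0]]}'| sed -n '2p;4p'
python3 -m pendant '{"dp":[[0,0,0.0005],[0,0,0.0005]],"rotation":[[0,0,0],[0,0,0]]}'| sed -n '2p;4p'
python3 -m pendant '{"dp":[[0,0,0.0005],[0,0,0.0005]],"rotation":[[0,0,0],[0,0,0]]}'| sed -n '2p;4p'
python3 -m pendant '{"dp":[[0,0,0.0005],[0,0,0.0005]],"rotation":[[0,0,0],[0,0,0]]}'| sed -n '2p;4p'
```

```text
tool_pos: [582.9, 329.1, 117.3]
contact_force: [0.0, 1.0, 0.1]
tool_pos: [582.9, 329.2, 116.8]
contact_force: [-0.1, -0.6, 0.8]
tool_pos: [582.9, 329.2, 116.3]
contact_force: [-0.3, 0.4, -0.5]
tool_pos: [582.9, 329.1, 115.8]
contact_force: [0.6, 1.0, 0.3]
```

```bash
python3 - <<'E'
from h import *
t=load('top0.pkl');s=load('scene0.pkl')
ft=lambda p:np.array(p,float)/5+[139.6,134.6]
fs=lambda p:np.array(p,float)/5+[244.6,154.6]
def tri(a,b):
    o1,d1=ray(t,a);o2,d2=ray(s,b);d1=d1[0]/np.linalg.norm(d1);d2=d2[0]/np.linalg.norm(d2)
    k=np.linalg.lstsq(np.c_[d1,-d2],o2-o1,rcond=None)[0];p,q=o1+k[0]*d1,o2+k[1]*d2
    return ((p+q)/2).round(1),np.linalg.norm(p-q).round(1)
for n,a,b in(('lin FR',(178,360),(495,205)),('lin FL',(84,356),(586,236)),('short mid FR',(308,303),(337,203)),('short mid FL',(216,298),(417,236)),('short right FR',(437,309),(208,147)),('board RL',(83,86),(500,462)),('board RR',(487,103),(62,270)),('batten FL',(55,391),(632,210)),('batten FR',(462,428),(237,52))): print(n,*tri(ft(a),fs(b)))
E
```

```text
lin FR [474.6 307.1 123.5] 8.4
lin FL [476.1 367.6 127.7] 3.0
short mid FR [515.1 220.3 122.4] 6.8
short mid FL [518.3 277.8 124.7] 2.4
short right FR [511.8 133.  126.7] 6.4
board RL [660.5 374.8 137.6] 1.1
board RR [650.6 101.1 142. ] 3.7
batten FL [450.7 386.  134.9] 5.9
batten FR [431.1 116.1 129.8] 10.5
```

```bash

python3 -m pendant '{"dp":[[0,0,0.0005]],"rotation":[[0,0,0]]}'| sed -n '2p;4p'
python3 -m pendant '{"dp":[[0,0,0.0005]],"rotation":[[0,0,0]]}'| sed -n '2p;4p'
python3 -m pendant '{"dp":[[0,0,0.0005]],"rotation":[[0,0,0]]}'| sed -n '2p;4p'
python3 -m pendant '{"dp":[[0,0,0.0005]],"rotation":[[0,0,0]]}'| sed -n '1,2p;4p'
```

```text
tool_pos: [583.0, 329.2, 115.4]
contact_force: [-0.4, -0.3, -0.4]
tool_pos: [582.9, 329.2, 114.8]
contact_force: [-0.3, 0.1, -0.8]
tool_pos: [582.9, 329.2, 114.3]
contact_force: [-0.4, 0.3, 0.2]
time: 10.22
tool_pos: [582.9, 329.2, 113.8]
contact_force: [-1.1, -0.3, 0.4]
```

```bash
python3 - <<'E'
from h import *
from plant import vision
c=vision.capture('scene'); pickle.dump(c,open('s5.pkl','wb'))
print(get_obs()['tool_pos'])
for n in('s1','s2','s3','scene4','s5'):
    im=load(n+'.pkl')['pixels'].astype(int)[205:232,328:356]
    m=((im.max(2)-im.min(2))<28)&(im.sum(2)>225)
    # tip edge: subpixel rows where the light drops, per column
    g=im.sum(2).astype(float); 
    k=[x for x in comps(m,15)]
    print(n,[cv2.boundingRect(x) for x in k])
    print([ (328+j, round(205+max(np.nonzero(m[:,j])[0],default=-1),1)) for j in range(8,20)])
E
```

```text
[582.88179254 329.12050116 113.73621846]
s1 [(13, 4, 8, 9), (7, 0, 7, 11)]
[(336, np.int64(214)), (337, np.int64(215)), (338, np.int64(215)), (339, np.int64(214)), (340, np.int64(212)), (341, np.int64(217)), (342, np.int64(217)), (343, np.int64(217)), (344, np.int64(217)), (345, np.int64(216)), (346, np.int64(216)), (347, np.int64(215))]
s2 [(12, 8, 7, 8), (5, 5, 7, 10)]
[(336, np.int64(219)), (337, np.int64(219)), (338, np.int64(216)), (339, np.int64(211)), (340, np.int64(220)), (341, np.int64(220)), (342, np.int64(220)), (343, np.int64(220)), (344, np.int64(219)), (345, np.int64(218)), (346, np.int64(217)), (347, 204)]
s3 [(12, 9, 7, 8), (5, 6, 6, 9)]
[(336, np.int64(219)), (337, np.int64(219)), (338, np.int64(216)), (339, 204), (340, np.int64(221)), (341, np.int64(221)), (342, np.int64(221)), (343, np.int64(221)), (344, np.int64(220)), (345, np.int64(219)), (346, np.int64(217)), (347, 204)]
scene4 [(11, 10, 8, 8), (5, 5, 6, 11)]
[(336, np.int64(220)), (337, np.int64(219)), (338, np.int64(216)), (339, np.int64(222)), (340, np.int64(222)), (341, np.int64(222)), (342, np.int64(222)), (343, np.int64(221)), (344, np.int64(221)), (345, np.int64(219)), (346, np.int64(218)), (347, 204)]
s5 [(11, 11, 8, 8), (5, 8, 6, 9)]
[(336, np.int64(221)), (337, np.int64(219)), (338, np.int64(216)), (339, np.int64(223)), (340, np.int64(223)), (341, np.int64(223)), (342, np.int64(222)), (343, np.int64(222)), (344, np.int64(221)), (345, np.int64(220)), (346, np.int64(218)), (347, 204)]
```

```bash

python3 -m pendant '{"dp":[[0,0,0.0005]],"rotation":[[0,0,0]]}'| sed -n '2p;4p'
python3 -m pendant '{"dp":[[0,0,0.0005]],"rotation":[[0,0,0]]}'| sed -n '2p;4p'
python3 -m pendant '{"dp":[[0,0,0.0005]],"rotation":[[0,0,0]]}'| sed -n '2p;4p'
python3 -m pendant '{"dp":[[0,0,0.0005]],"rotation":[[0,0,0]]}'| sed -n '2p;4p'
python3 -m pendant '{"dp":[[0,0,0.0005]],"rotation":[[0,0,0]]}'| sed -n '2p;4p'
python3 -m pendant '{"dp":[[0,0,0.0005]],"rotation":[[0,0,0]]}'| sed -n '1,2p;4p'
```

```text
tool_pos: [583.0, 329.2, 113.4]
contact_force: [-0.4, 0.1, -0.0]
tool_pos: [582.9, 329.2, 112.8]
contact_force: [-1.0, 0.4, 0.1]
tool_pos: [582.9, 329.1, 112.3]
contact_force: [0.2, 0.2, -0.1]
tool_pos: [582.9, 329.1, 111.8]
contact_force: [-0.1, -0.6, 0.6]
tool_pos: [582.9, 329.2, 111.3]
contact_force: [0.2, -0.5, 0.7]
time: 11.02
tool_pos: [582.9, 329.2, 110.8]
contact_force: [0.5, 0.1, -0.0]
```

```bash

python3 -m pendant '{"dp":[[0,0,0.0005]],"rotation":[[0,0,0]]}'| sed -n '2p;4p'
python3 -m pendant '{"dp":[[0,0,0.0005]],"rotation":[[0,0,0]]}'| sed -n '2p;4p'
python3 -m pendant '{"dp":[[0,0,0.0005]],"rotation":[[0,0,0]]}'| sed -n '2p;4p'
python3 -m pendant '{"dp":[[0,0,0.0005]],"rotation":[[0,0,0]]}'| sed -n '2p;4p'
python3 - <<'E'
from h import *
from plant import vision
c=vision.capture('scene'); pickle.dump(c,open('s6.pkl','wb'))
o=get_obs();print(o['tool_pos'],o['contact_force'],o['tau'])
x,y,w,h=290,150,100,85
cv2.imwrite('pics/s6.png',np.clip(1.4*cv2.resize(cv2.cvtColor(c['pixels'],cv2.COLOR_RGB2BGR)[y:y+h,x:x+w],None,fx=7,fy=7,interpolation=cv2.INTER_CUBIC).astype(float),0,255))
E
```

```text
tool_pos: [582.9, 329.2, 110.3]
contact_force: [0.1, 0.5, -0.1]
tool_pos: [582.9, 329.2, 109.8]
contact_force: [0.2, 0.1, -0.9]
tool_pos: [582.9, 329.2, 109.3]
contact_force: [0.4, 0.2, 0.3]
tool_pos: [582.9, 329.2, 108.8]
contact_force: [-0.3, -0.2, 0.7]
[582.87813833 329.15657298 108.74911345] [ 0.0238442   0.43121702 -0.0059681 ] [ 8.07290868e-03 -5.94705749e+01 -2.42956460e+01  2.96993487e-03
  8.88711121e-02  3.09314703e-05][ WARN:0@0.753] global loadsave.cpp:1063 imwrite_ Unsupported depth image for selected encoder is fallbacked to CV_8U.
```

View pics/s6.png

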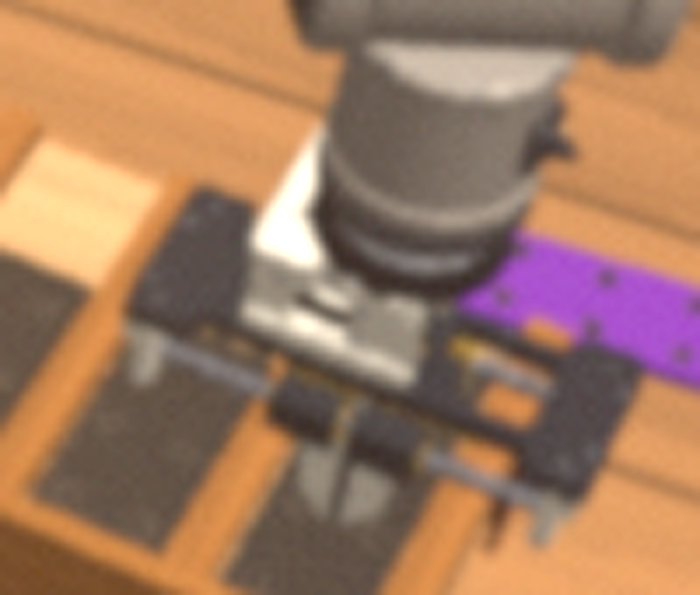

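The tips at crop (345,520) stay centred in the bay, and the body's end plates clear the battens. By ray the tips are within a few mm of the lining's top, so I'll continue.

```bash

python3 -m pendant '{"dp":[[0,0,0.0005]],"rotation":[[0,0,0]]}'| sed -n '2p;4p'
python3 -m pendant '{"dp":[[0,0,0.0005]],"rotation":[[0,0,0]]}'| sed -n '2p;4p'
python3 -m pendant '{"dp":[[0,0,0.0005]],"rotation":[[0,0,0]]}'| sed -n '2p;4p'
python3 -m pendant '{"dp":[[0,0,0.0005]],"rotation":[[0,0,0]]}'| sed -n '2p;4p'
python3 -m pendant '{"dp":[[0,0,0.0005]],"rotation":[[0,0,0]]}'| sed -n '2p;4p'
python3 -m pendant '{"dp":[[0,0,0.0005]],"rotation":[[0,0,0]]}'| sed -n '2p;4p'
python3 - <<'E'
from h import *
s=load('scene0.pkl')
o=[207.46,481.8,199.66]; y=np.array([.396,.918,0]);x=np.array([-.918,.396,0])
for z in(200,220): print(z,proj(s,[np.array(o)+[0,0,z-200]+k*46*y for k in(-1,0,1)]).round(1).tolist())
v=cv2.resize(cv2.cvtColor(s['pixels'],cv2.COLOR_RGB2BGR)[80:160,390:480],None,fx=7,fy=7,interpolation=cv2.INTER_CUBIC)
cv2.imwrite('pics/st.png',v)
E
```

```text
tool_pos: [582.9, 329.2, 108.4]
contact_force: [0.5, 0.4, 0.3]
tool_pos: [582.9, 329.2, 107.8]
contact_force: [-0.2, -0.7, -0.6]
tool_pos: [582.9, 329.1, 107.3]
contact_force: [0.1, 0.4, 0.0]
tool_pos: [582.9, 329.1, 106.8]
contact_force: [0.4, 0.2, -0.1]
tool_pos: [582.9, 329.2, 106.3]
contact_force: [-0.3, -0.1, 0.2]
tool_pos: [582.9, 329.1, 105.8]
contact_force: [-0.8, 0.9, -0.7]
200 [[411.6, 134.6], [423.2, 142.0], [435.1, 149.6]]
220 [[413.2, 129.9], [425.0, 137.3], [437.1, 145.0]]
```

View pics/st.png

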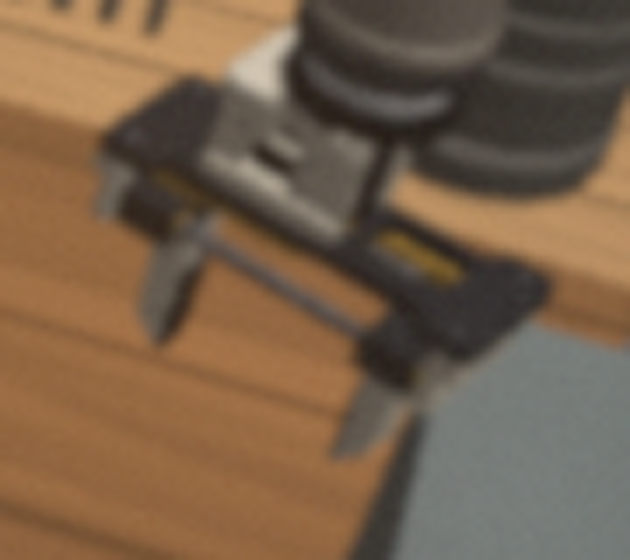

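The start view shows the open fingertips at crop (160,342) and (345,458). That matches a TCP about 20 mm above the reported one, so the readings carry a constant z offset. Touching the lining will fix its value. I've used all 10 picture views, so from here it's numbers only.

```bash

python3 -m pendant '{"dp":[[0,0,0.0005]],"rotation":[[0,0,0]]}'| sed -n '2p;4p'
python3 -m pendant '{"dp":[[0,0,0.0005]],"rotation":[[0,0,0]]}'| sed -n '2p;4p'
python3 -m pendant '{"dp":[[0,0,0.0005]],"rotation":[[0,0,0]]}'| sed -n '2p;4p'
python3 -m pendant '{"dp":[[0,0,0.0005]],"rotation":[[0,0,0]]}'| sed -n '2p;4p'
python3 -m pendant '{"dp":[[0,0,0.0005]],"rotation":[[0,0,0]]}'| sed -n '2p;4p'
python3 -m pendant '{"dp":[[0,0,0.0005]],"rotation":[[0,0,0]]}'| sed -n '1,2p;4p'
```

```text
tool_pos: [582.9, 329.2, 105.3]
contact_force: [-0.6, -0.1, -0.3]
tool_pos: [582.9, 329.2, 104.8]
contact_force: [0.5, -0.3, 0.4]
tool_pos: [582.9, 329.2, 104.3]
contact_force: [0.1, 0.1, 0.4]
tool_pos: [582.9, 329.2, 103.8]
contact_force: [0.1, -0.2, -0.3]
tool_pos: [582.9, 329.2, 103.3]
contact_force: [0.5, 0.1, -0.2]
time: 13.08
tool_pos: [582.9, 329.1, 102.8]
contact_force: [0.1, 0.1, -0.3]
```

```bash

python3 -m pendant '{"dp":[[0,0,0.0005]],"rotation":[[0,0,0]]}'| sed -n '4p'
python3 -m pendant '{"dp":[[0,0,0.0005]],"rotation":[[0,0,0]]}'| sed -n '4p'
python3 -m pendant '{"dp":[[0,0,0.0005]],"rotation":[[0,0,0]]}'| sed -n '4p'
python3 -m pendant '{"dp":[[0,0,0.0005]],"rotation":[[0,0,0]]}'| sed -n '4p'
python3 -m pendant '{"dp":[[0,0,0.0005]],"rotation":[[0,0,0]]}'| sed -n '4p'
python3 -m pendant '{"dp":[[0,0,0.0005]],"rotation":[[0,0,0]]}'| sed -n '1,2p;4p'
python3 - <<'E'
from h import *
from plant import vision
c=vision.capture('scene'); pickle.dump(c,open('s7.pkl','wb'))
for n in('s6','s7'):
    im=load(n+'.pkl')['pixels'].astype(int)[205:235,328:356]
    m=((im.max(2)-im.min(2))<28)&(im.sum(2)>225)
    print(n,[(328+j, int(205+max(np.nonzero(m[:,j])[0],default=-1))) for j in range(6,20)])
E
```

```text
contact_force: [0.5, 0.3, 0.7]
contact_force: [-0.8, 0.2, 2.7]
contact_force: [-1.3, -1.2, 5.5]
contact_force: [-3.1, -1.1, 8.0]
contact_force: [-3.4, -3.2, 10.3]
time: 13.82
tool_pos: [583.0, 329.2, 101.8]
contact_force: [-4.9, -3.3, 13.1]
s6 [(334, 222), (335, 222), (336, 222), (337, 219), (338, 215), (339, 224), (340, 224), (341, 224), (342, 224), (343, 223), (344, 222), (345, 220), (346, 204), (347, 205)]
s7 [(334, 223), (335, 224), (336, 223), (337, 220), (338, 224), (339, 225), (340, 225), (341, 225), (342, 225), (343, 225), (344, 224), (345, 222), (346, 206), (347, 206)]
```

Contact at reported z≈102.2, so the true tip z is reported + about 26. I'll ease off to about 8 N and draw 15 mm, then check in the picture whether the lining's rear end follows.

```bash
cat >> h.py <<'E'
def prof(c,lo=480,hi=660,z=127,off=0):
    x=np.arange(lo,hi,2.); P=np.c_[x,334-.055*(x-475.7)+off,np.full(len(x),z)]
    p=proj(c,P).astype(np.float32)
    return x,cv2.remap(c['pixels'],p[:,0].reshape(1,-1),p[:,1].reshape(1,-1),cv2.INTER_LINEAR)[0].astype(int).sum(1)
E
python3 -m pendant '{"dp":[[0,0,-0.0005],[0,0,-0.001],[0,0,-0.001]],"rotation":[[0,0,0],[0,0,0],[0,0,0]]}'
python3 -m pendant '{"dp":[[0.003,0,0],[0.006,0,0],[0.009,0,0],[0.012,0,0],[0.015,0,0],[0.015,0,0]],"rotation":[[0,0,0],[0,0,0],[0,0,0],[0,0,0],[0,0,0],[0,0,0]]}'
python3 - <<'E'
from h import *
from plant import vision
c=vision.capture('scene'); pickle.dump(c,open('s8.pkl','wb'))
for n in('scene0','s7','s8'):
    for off in(-18,18): print(n,prof(load(n+'.pkl'),610,668,off=off)[1])
E
```

```text
time: 14.25
tool_pos: [583.0, 329.2, 101.9]
tcp_rot: [3.141, 0.001, 3.087]
contact_force: [-3.2, -0.9, 7.0]
grip_width: 0.5
finger_force: 3.4
time: 15.0
tool_pos: [568.8, 330.3, 101.9]
tcp_rot: [3.14, 0.003, 3.087]
contact_force: [1.5, -0.3, 5.3]
grip_width: 0.2
finger_force: 3.0
scene0 [179 175 175 174 177 180 181 180 182 184 186 193 204 225 249 275 297 308
 305 289 264 232 202 179 168 163 165 166 166]
scene0 [175 174 173 174 177 179 179 181 186 190 194 197 199 211 228 253 279 294
 308 302 291 264 238 204 179 168 161 163 165]
s7 [174 175 176 178 180 179 177 180 184 186 190 191 204 229 255 279 299 307
 302 290 269 239 206 178 167 167 167 167 165]
s7 [174 175 175 175 177 179 184 188 190 190 195 198 201 216 234 257 280 298
 310 306 299 271 241 207 180 169 163 164 163]
s8 [175 173 174 175 179 181 182 182 184 183 186 193 207 226 250 279 300 309
 308 295 268 231 204 188 178 171 168 170 170]
s8 [175 174 174 176 176 177 179 184 189 192 193 195 200 214 232 254 278 296
 308 305 300 270 237 205 177 169 166 166 167]
```

```bash
python3 - <<'E'
from h import *
from plant import vision
c=vision.capture('top'); pickle.dump(c,open('t8.pkl','wb'))
for n in('top0','t8'):
    for off in(-22,0,22): print(n,off,prof(load(n+'.pkl'),436,490,off=off)[1])
for n in('scene0','s8'):
    for off in(-22,0,22): print(n,off,prof(load(n+'.pkl'),436,490,off=off)[1])
print(get_obs()['contact_force'])
E
```

```text
top0 -22 [289 283 272 238 240 291 346 400 393 386 382 379 377 378 377 372 360 346
 305 265 212 184 181 180 179 177 176]
top0 0 [291 283 276 270 243 202 308 391 393 388 383 376 371 368 367 365 361 358
 348 302 218 189 172 177 177 177 176]
top0 22 [268 201 156 128 140 171 252 325 389 397 392 385 376 365 360 356 350 345
 344 319 283 224 183 182 181 179 180]
t8 -22 [317 319 322 319 318 318 315 308 307 305 306 304 303 301 296 291 287 287
 291 295 293 292 293 288 286 282 284]
t8 0 [343 339 337 335 338 343 341 339 336 339 344 338 334 335 331 328 329 329
 326 323 322 323 322 316 312 312 311]
t8 22 [340 335 335 335 335 336 338 340 342 343 344 340 338 341 339 338 337 336
 339 335 331 332 332 329 329 330 330]
scene0 -22 [324 329 334 341 349 359 373 388 409 429 438 441 442 440 438 424 406 372
 333 286 242 208 194 184 187 187 186]
scene0 0 [343 345 347 349 350 352 355 371 391 413 433 444 444 444 436 427 409 385
 349 300 255 221 191 180 175 174 175]
scene0 22 [272 271 279 286 292 298 299 304 328 358 389 417 437 438 437 428 418 398
 370 332 281 234 207 184 178 177 179]
s8 -22 [133 126 119 126 136 156 193 230 257 285 293 296 298 295 291 291 292 292
 291 292 297 304 330 360 391 417 417]
s8 0 [143 158 173 192 205 210 217 210 207 201 193 194 197 200 205 216 232 253
 270 280 282 282 287 301 322 339 355]
s8 22 [268 255 244 230 213 197 178 160 150 146 164 205 244 280 313 315 313 293
 263 232 203 182 171 163 161 158 157]
[1.40054223 0.55036732 6.06637556]
```

The lining hasn't followed: in s8 the bright deck strip still ends at x≈472. I'll press a little harder and draw again.

```bash

python3 -m pendant '{"dp":[[0,0,0.0008],[0,0,0.0008]],"rotation":[[0,0,0],[0,0,0]]}' | sed -n '2p;4p'
python3 -m pendant '{"dp":[[0.003,0,0],[0.006,0,0],[0.009,0,0],[0.012,0,0],[0.015,0,0],[0.015,0,0]],"rotation":[[0,0,0],[0,0,0],[0,0,0],[0,0,0],[0,0,0],[0,0,0]]}'| sed -n '2p;4p'
python3 - <<'E'
from h import *
from plant import vision
c=vision.capture('scene'); pickle.dump(c,open('s9.pkl','wb'))
for off in(18,22,26): print(off,prof(load('scene0.pkl'),436,490,off=off)[1],'\n',prof(c,436,490,off=off)[1])
for off in(-18,18): print('rear',prof(c,610,668,off=off)[1])
E
```

```text
tool_pos: [568.9, 330.4, 101.9]
contact_force: [0.5, -1.4, 10.5]
tool_pos: [554.7, 331.3, 101.9]
contact_force: [2.2, 0.0, 8.1]
18 [283 280 284 292 295 299 300 317 337 367 398 423 435 443 437 429 415 397
 366 322 275 234 195 182 173 175 183] 
 [143 139 153 175 201 218 235 232 227 215 198 183 174 167 163 162 160 160
 160 160 160 159 157 147 140 137 135]
22 [272 271 279 286 292 298 299 304 328 358 389 417 437 438 437 428 418 398
 370 332 281 234 207 184 178 177 179] 
 [138 137 147 167 194 219 236 247 243 234 222 206 192 180 171 164 157 158
 160 161 161 157 152 146 143 139 138]
26 [309 305 302 307 313 305 299 308 327 354 390 422 434 442 440 436 423 405
 378 337 293 253 211 192 179 175 175] 
 [148 145 153 179 209 237 264 271 269 262 246 230 206 185 180 178 174 171
 171 169 167 161 157 151 142 136 131]
rear [187 191 194 195 194 191 187 182 177 176 176 181 196 220 248 277 300 313
 310 292 267 235 206 186 174 166 167 168 169]
rear [184 191 195 196 194 191 188 185 182 179 176 176 178 191 210 240 273 292
 305 303 298 269 238 207 183 174 166 165 166]
```

The bright rivet rows now show at x≈616 on both sides, where s8 had none, so the lining seems to be coming along. I'll keep the same pressure.

```bash

python3 -m pendant '{"dp":[[0.003,0,0.0003],[0.006,0,0.0003],[0.009,0,0.0003],[0.012,0,0.0003],[0.015,0,0.0003],[0.018,0,0.0003],[0.02,0,0.0003],[0.02,0,0.0003]],"rotation":[[0,0,0],[0,0,0],[0,0,0],[0,0,0],[0,0,0],[0,0,0],[0,0,0],[0,0,0]]}'| sed -n '2p;4p'
python3 - <<'E'
from h import *
from plant import vision
c=vision.capture('scene'); pickle.dump(c,open('s10.pkl','wb'))
for off in(-18,0,18): print('rear',prof(c,580,650,off=off)[1])
E
```

```text
tool_pos: [535.2, 332.5, 101.9]
contact_force: [3.6, -0.5, 9.2]
rear [177 178 181 186 189 189 189 188 191 195 197 194 186 182 178 176 174 170
 166 175 204 251 318 380 425 452 457 450 434 408 372 345 329 314 293]
rear [173 176 180 178 175 175 178 176 174 176 173 176 179 179 180 177 173 168
 162 166 177 227 291 355 412 441 463 455 442 417 386 356 330 316 297]
rear [176 172 172 177 178 179 181 183 184 183 180 182 181 179 177 176 173 172
 169 167 179 207 262 327 384 432 451 460 452 437 408 378 351 328 313]
```

The rear end is now visible at apparent x≈624, about 618 once its height is allowed for, so the lining is following. About 66 mm more will give about 73 mm of overhang.

```bash

python3 -m pendant '{"dp":[[0.003,0,0],[0.006,0,0],[0.01,0,0],[0.014,0,0],[0.018,0,0],[0.021,0,0],[0.024,0,0],[0.024,0,0]],"rotation":[[0,0,0],[0,0,0],[0,0,0],[0,0,0],[0,0,0],[0,0,0],[0,0,0],[0,0,0]]}'| sed -n '2p;4p'
python3 -m pendant '{"dp":[[0.003,0,0],[0.006,0,0],[0.01,0,0],[0.014,0,0],[0.018,0,0],[0.021,0,0],[0.024,0,0],[0.024,0,0]],"rotation":[[0,0,0],[0,0,0],[0,0,0],[0,0,0],[0,0,0],[0,0,0],[0,0,0],[0,0,0]]}'| sed -n '2p;4p'
python3 - <<'E'
from h import *
from plant import vision
c=vision.capture('scene'); pickle.dump(c,open('s11.pkl','wb'))
for off in(-18,0,18): print('rear',prof(c,530,620,off=off)[1])
E
```

```text
tool_pos: [511.2, 333.9, 101.8]
contact_force: [3.7, -0.4, 9.4]
tool_pos: [487.3, 335.3, 101.8]
contact_force: [3.3, 0.9, 10.2]
rear [178 176 178 181 185 188 191 197 201 201 197 192 188 184 181 180 181 178
 172 168 174 183 233 288 345 399 428 448 453 450 447 447 449 453 453 449
 444 439 435 433 433 434 439 447 457]
rear [184 181 179 179 182 183 183 178 180 179 178 179 178 180 182 179 178 177
 172 165 162 176 214 263 324 381 413 436 442 446 443 436 442 449 448 450
 443 438 435 430 428 428 433 440 450]
rear [170 172 177 179 180 181 184 187 184 186 189 188 185 181 179 178 177 178
 174 169 165 176 196 239 296 349 394 424 442 445 439 436 437 444 451 452
 449 442 437 432 427 426 424 430 441]
```

```bash

python3 -m pendant '{"dp":[[0.003,0,0],[0.006,0,0],[0.01,0,0],[0.014,0,0],[0.017,0,0],[0.018,0,0],[0.018,0,0]],"rotation":[[0,0,0],[0,0,0],[0,0,0],[0,0,0],[0,0,0],[0,0,0],[0,0,0]]}'| sed -n '2p;4p'
python3 - <<'E'
from h import *
from plant import vision
c=vision.capture('scene'); pickle.dump(c,open('s12.pkl','wb'))
for off in(-18,0,18): print('rear',prof(c,530,590,off=off)[1])
E
```

```text
tool_pos: [469.6, 336.4, 101.9]
contact_force: [4.8, 0.6, 10.1]
rear [195 196 193 186 183 185 186 180 176 174 170 176 199 240 304 366 415 448
 454 457 453 447 442 437 436 436 445 454 455 452]
rear [182 182 180 179 179 178 178 179 181 174 168 168 174 219 277 337 396 432
 451 459 456 451 446 440 437 437 437 442 448 449]
rear [191 190 191 193 194 190 184 179 176 173 169 168 171 206 250 313 378 419
 451 458 462 457 451 444 439 436 434 437 443 443]
```

```bash

python3 -m pendant '{"dp":[[0,0,-0.01],[0,0,-0.04],[0,0,-0.08],[0,-0.05,-0.1],[0,-0.11,-0.1],[0,-0.17,-0.1],[0,-0.23,-0.1],[0,-0.23,-0.1]],"rotation":[[0,0,0],[0,0,0],[0,0,0],[0,0,0],[0,0,0],[0,0,0],[0,0,0],[0,0,0]]}' 0.09
python3 - <<'E'
from h import *
from plant import vision
for n in('scene','top'):
    c=vision.capture(n); pickle.dump(c,open(n+'13.pkl','wb'))
    im=c['pixels'].astype(int); m=(im.max(2)<80)&((im.max(2)-im.min(2))<26)
    x0,x1,y0,y1=(140,185,150,245) if n=='top' else (310,385,165,250)
    w=np.zeros_like(m);w[y0:y1,x0:x1]=m[y0:y1,x0:x1]
    for k in comps(w,60):
        P=onplane(c,k.reshape(-1,2),128)[:,:2].astype(np.float32)
        print(n,cv2.boundingRect(k),cv2.minAreaRect(P),P[:,0].min(),P[:,0].max())
c=load('top13.pkl')
for off in(-22,-12,0,12,22): x,g=prof(c,350,400,off=off,z=128);print(off,g)
E
```

```text
time: 21.18
tool_pos: [453.7, 102.6, 199.7]
tcp_rot: [-3.141, -0.002, 3.081]
contact_force: [-0.4, 0.7, -0.1]
grip_width: 76.0
finger_force: 0.0
scene (310, 197, 17, 30) ((574.6098022460938, 246.50962829589844), (48.86789321899414, 102.30807495117188), 87.03047943115234) 522.6692 626.87317
scene (335, 176, 35, 44) ((467.93890380859375, 337.6514587402344), (52.09474563598633, 170.8904266357422), 85.44976043701172) 382.27124 554.1085
-22 [278 279 284 290 294 294 287 281 276 278 279 275 246 200 191 188 189 188
 188 188 189 182 185 196 197]
-12 [279 278 282 288 287 286 282 280 278 271 272 288 262 217 203 194 192 186
 182 189 190 184 200 229 215]
0 [277 271 273 278 278 280 282 283 281 277 280 291 258 219 206 194 184 188
 192 191 191 192 188 183 185]
12 [276 282 281 281 285 285 282 284 287 290 293 298 277 251 214 194 187 189
 191 191 188 184 191 199 211]
22 [276 274 277 281 283 286 288 287 288 292 294 294 284 257 213 198 188 188
 188 188 190 193 204 207 198]
```

```bash
python3 - <<'E'
from h import *
def cross(v,y,t):
    v=v.astype(float); i=np.nonzero(np.diff((v<t).astype(int)))[0]
    return [round(y[k]+(t-v[k])/(v[k+1]-v[k])*(y[k+1]-y[k]),1) for k in i]
for n in('top13','scene13'):
    c=load(n+'.pkl')
    for x in(385,395,405,415,425,435,440):
        y=np.arange(290,390,1.);p=proj(c,np.c_[np.full(100,x),y,np.full(100,128)]).astype(np.float32)
        g=cv2.remap(c['pixels'],p[:,0].reshape(1,-1),p[:,1].reshape(1,-1),cv2.INTER_LINEAR)[0].astype(int).sum(1)
        print(n,x,cross(g,y,240))
    for off in(-20,0,20): x,g=prof(c,350,420,off=off,z=128);print(off,cross(g,x,240))
E
```

```text
top13 385 [np.float64(306.8), np.float64(371.1)]
top13 395 [np.float64(307.6), np.float64(369.0)]
top13 405 [np.float64(307.4), np.float64(368.9)]
top13 415 [np.float64(306.1), np.float64(367.9)]
top13 425 [np.float64(305.6), np.float64(367.0)]
top13 435 [np.float64(305.4), np.float64(366.9)]
top13 440 [np.float64(304.0), np.float64(367.9)]
-20 [np.float64(374.3)]
0 [np.float64(374.9)]
20 [np.float64(376.6)]
scene13 385 [np.float64(313.5), np.float64(371.3)]
scene13 395 [np.float64(312.4), np.float64(371.1)]
scene13 405 [np.float64(311.7), np.float64(370.3)]
scene13 415 [np.float64(311.2), np.float64(369.5)]
scene13 425 [np.float64(310.4), np.float64(368.8)]
scene13 435 [np.float64(309.8), np.float64(368.1)]
scene13 440 [np.float64(309.6), np.float64(367.8)]
-20 [np.float64(374.7)]
0 [np.float64(376.5)]
20 [np.float64(377.9)]
```

The lining's front end is at (375.5, 338), overhanging about 71 mm. Its long edges are at y≈308 and 368 at x=405. I'll pinch at x=432.

```bash
python3 -c "
from h import *
go([432,337.5,150],3.082)"
```

```text
dp [0.0351 0.2302 0.0498] rot [ 0.0006 -0.0009  0.0031]
```

```bash

python3 -m pendant '{"dp":[[0.009,0.055,0],[0.018,0.115,0],[0.026,0.17,0.01],[0.035,0.23,0.03],[0.035,0.23,0.05],[0.035,0.23,0.05]],"rotation":[[0,0,0],[0,0,0],[0,0,0],[0,0,0],[0,0,0],[0,0,0]]}' 0.0915
python3 - <<'E'
from h import *
from plant import vision
go([432,337.5,93.7],3.082)
c=vision.capture('scene'); pickle.dump(c,open('s14.pkl','wb'))
o=get_obs();p=o['tool_pos']+[0,0,25.8];A=Ro.from_euler('xyz',o['tcp_rot']).as_matrix()
print(proj(c,[p-46*A[:,1],p+46*A[:,1]]))
E
```

```text
time: 22.02
tool_pos: [429.8, 338.8, 147.8]
tcp_rot: [-3.139, -0.004, 3.091]
contact_force: [-0.2, -0.6, 0.1]
grip_width: 91.4
finger_force: 0.0
dp [-0.0025 -0.0011  0.0541] rot [-0.0023 -0.004   0.0086]
[[345.1352985  172.52387538]
 [373.86877585 183.6861012 ]]
```

```bash

python3 -m pendant '{"dp":[[0,0,0.012],[0,0,0.024],[0,0,0.036],[0,0,0.042],[0,0,0.042],[0,0,0.042]],"rotation":[[0,0,0],[0,0,0],[0,0,0],[0,0,0],[0,0,0],[0,0,0]]}'
python3 - <<'E'
from h import *
from plant import vision
go([432,337.5,93.7],3.082)
c=vision.capture('scene'); pickle.dump(c,open('s15.pkl','wb'))
# gaps between finger inner faces and lining seen on plane z=131, along tool y through TCP
o=get_obs();A=Ro.from_euler('xyz',o['tcp_rot']).as_matrix();t=np.arange(-75,76,3)
p=proj(c,o['tool_pos']+[0,0,25.8+6]+t[:,None]*A[:,1]).astype(np.float32)
g=cv2.remap(c['pixels'],p[:,0].reshape(1,-1),p[:,1].reshape(1,-1),cv2.INTER_LINEAR)[0].astype(int)
print([(int(a),int(b.sum()),int(b.max()-b.min())) for a,b in zip(t,g)])
E
```

```text
time: 22.82
tool_pos: [432.4, 337.5, 108.0]
tcp_rot: [3.141, 0.001, 3.087]
contact_force: [-0.7, -0.4, 0.5]
grip_width: 91.6
finger_force: 0.0
dp [ 0.0004 -0.      0.0143] rot [0.0004 0.0006 0.0047]
[(-75, 336, 88), (-72, 335, 88), (-69, 334, 85), (-66, 326, 69), (-63, 306, 45), (-60, 296, 29), (-57, 295, 24), (-54, 285, 21), (-51, 248, 21), (-48, 218, 32), (-45, 243, 56), (-42, 303, 78), (-39, 331, 85), (-36, 336, 87), (-33, 334, 87), (-30, 318, 80), (-27, 276, 63), (-24, 220, 40), (-21, 185, 26), (-18, 173, 21), (-15, 177, 21), (-12, 176, 21), (-9, 176, 20), (-6, 174, 21), (-3, 176, 20), (0, 176, 22), (3, 177, 21), (6, 172, 21), (9, 174, 21), (12, 175, 20), (15, 176, 21), (18, 175, 20), (21, 174, 21), (24, 177, 19), (27, 175, 19), (30, 199, 18), (33, 254, 44), (36, 302, 75), (39, 323, 86), (42, 306, 76), (45, 273, 43), (48, 269, 17), (51, 286, 17), (54, 293, 19), (57, 300, 15), (60, 315, 25), (63, 327, 59), (66, 332, 83), (69, 330, 89), (72, 329, 90), (75, 327, 89)]
```

The fingers show at ±47 to 63 mm with the lining between them at -26 to +32 and a clear gap on each side. Going down.

```bash

python3 -m pendant '{"dp":[[0,0.002,0.003],[0,0.002,0.006],[0,0.002,0.008],[0,0.002,0.008]],"rotation":[[0,0,0],[0,0,0],[0,0,0],[0,0,0]]}'|sed -n '2p;4p'
python3 -m pendant '{"dp":[[0,0,0.003],[0,0,0.006],[0,0,0.0063],[0,0,0.0063]],"rotation":[[0,0,0],[0,0,0],[0,0,0],[0,0,0]]}'|sed -n '2p;4p'
```

```text
tool_pos: [432.1, 339.3, 99.5]
contact_force: [0.8, -0.9, -0.1]
tool_pos: [432.2, 339.4, 93.4]
contact_force: [1.2, 0.0, 0.2]
```

```bash

python3 -m pendant '{"dp":[[0,0,0],[0,0,0],[0,0,0],[0,0,0],[0,0,0],[0,0,0]],"rotation":[[0,0,0],[0,0,0],[0,0,0],[0,0,0],[0,0,0],[0,0,0]]}' 0.04
```

```text
time: 24.62
tool_pos: [432.3, 339.3, 93.5]
tcp_rot: [-3.142, 0.0, 3.087]
contact_force: [-0.6, -0.6, 1.0]
grip_width: 59.9
finger_force: 30.0
```

Gripped at 59.9 mm with 30 N and no side force. Lifting gently.

```bash

python3 -m pendant '{"dp":[[0,0,-0.002],[0,0,-0.005],[0,0,-0.009],[0,0,-0.014],[0,0,-0.02],[0,0,-0.028],[0,0,-0.035],[0,0,-0.035]],"rotation":[[0,0,0],[0,0,0],[0,0,0],[0,0,0],[0,0,0],[0,0,0],[0,0,0],[0,0,0]]}'
python3 - <<'E'
from h import *
from plant import vision
o=get_obs();print(o['moment'],o['tool_pos'])
c=vision.capture('scene'); pickle.dump(c,open('s16.pkl','wb'))
im=c['pixels'].astype(int); m=(im.max(2)<80)&((im.max(2)-im.min(2))<26)
# rear end search: expected rear corners if level, top face z=163
o=get_obs();A=Ro.from_euler('xyz',o['tcp_rot']).as_matrix();t=np.arange(60,160,3.)
for zz in(162,150,130):
  p=proj(c,[o['tool_pos']*[1,1,0]+[0,0,zz]-s*A[:,0] for s in t]).astype(np.float32)
  g=cv2.remap(c['pixels'],p[:,0].reshape(1,-1),p[:,1].reshape(1,-1),cv2.INTER_LINEAR)[0].astype(int).sum(1);print(zz,g)
E
```

```text
time: 25.62
tool_pos: [432.7, 339.7, 129.3]
tcp_rot: [3.141, 0.001, 3.087]
contact_force: [-0.7, 0.6, -3.3]
grip_width: 59.5
finger_force: 30.0
[ 0.07508637  0.15677009 -0.02717473] [432.67208837 339.68787555 129.27762044]
162 [182 181 182 184 183 176 180 182 178 181 179 181 184 181 180 183 184 183
 184 178 171 168 218 296 373 417 428 433 445 459 465 465 467 466]
150 [184 179 178 180 180 180 182 181 183 183 179 183 185 187 182 180 177 174
 189 233 322 388 419 428 434 450 463 471 467 467 467 463 459 451]
130 [180 179 182 182 180 184 184 183 181 179 180 175 179 215 283 361 411 430
 433 439 454 467 469 466 462 466 460 455 446 439 441 443 448 443]
```

```bash
python3 - <<'E'
from h import *
go([432.5,339.5,155],3.087)
go([573.8,-159.7,155],1.456)
E
```

```text
dp [-0.0002  0.     -0.0262] rot [ 0.0005  0.0006 -0.0002]
dp [-0.1686 -0.4907 -0.0264] rot [8.0000e-04 1.0000e-04 1.6308e+00]
```

```bash

python3 -m pendant '{"dp":[[0,0,-0.012],[0,-0.004,-0.024],[-0.004,-0.015,-0.026],[-0.012,-0.035,-0.026],[-0.023,-0.065,-0.026],[-0.036,-0.105,-0.026],[-0.05,-0.145,-0.026],[-0.064,-0.185,-0.026]],"rotation":[[0,0,0],[0,0,0],[0,0,0.04],[0,0,0.11],[0,0,0.2],[0,0,0.32],[0,0,0.45],[0,0,0.58]]}'
python3 -c "
from h import *
go([573.8,-159.7,155],1.456)"
```

```text
time: 26.68
tool_pos: [486.2, 149.1, 154.6]
tcp_rot: [3.142, 0.0, 2.501]
contact_force: [0.3, 0.5, -4.3]
grip_width: 59.8
finger_force: 30.0
dp [-0.2549 -0.1952 -0.0003] rot [2.0000e-04 2.0000e-04 1.0447e+00]
```

```bash

python3 -m pendant '{"dp":[[-0.032,-0.025,0],[-0.067,-0.051,0],[-0.102,-0.078,0],[-0.137,-0.105,0],[-0.17,-0.13,0],[-0.2,-0.153,0],[-0.225,-0.172,0],[-0.242,-0.185,0]],"rotation":[[0,0,0.13],[0,0,0.27],[0,0,0.42],[0,0,0.56],[0,0,0.69],[0,0,0.82],[0,0,0.93],[0,0,1.0]]}'
python3 -m pendant '{"dp":[[0,0,0],[0,0,0],[0,0,0]],"rotation":[[0,0,0],[0,0,0],[0,0,0]]}' | sed -n 2,3p
python3 -c "
from h import *
go([573.8,-159.7,155],1.456);print(get_obs()['moment'])"
```

```text
time: 27.68
tool_pos: [570.9, -143.7, 154.3]
tcp_rot: [-3.142, 0.0, 1.501]
contact_force: [-0.1, -0.3, -3.1]
grip_width: 59.7
finger_force: 30.0
tool_pos: [570.9, -140.5, 154.5]
tcp_rot: [-3.141, -0.0, 1.508]
dp [-0.019   0.0041 -0.0005] rot [-0.0001 -0.0003  0.0518]
[0.14297782 0.04857209 0.04528003]
```

```bash

python3 -m pendant '{"dp":[[-0.008,0.002,0.01],[-0.015,0.004,0.025],[-0.019,0.004,0.04],[-0.019,0.004,0.055],[-0.019,0.004,0.068],[-0.019,0.004,0.075],[-0.019,0.004,0.075]],"rotation":[[0,0,0.02],[0,0,0.04],[0,0,0.052],[0,0,0.052],[0,0,0.052],[0,0,0.052],[0,0,0.052]]}'
python3 - <<'E'
from h import *
from plant import vision
go([573.8,-159.7,69.5],1.456)
for n in('scene','top'):
    c=vision.capture(n); pickle.dump(c,open(n+'17.pkl','wb'))
    im=c['pixels'].astype(int); m=(im.max(2)<80)&((im.max(2)-im.min(2))<26)
    w=np.zeros_like(m);q=proj(c,[[x,y,95] for x in(455,690) for y in(-310,-60)]);a=q.min(0).astype(int);b=q.max(0).astype(int)
    w[a[1]:b[1],a[0]:b[0]]=m[a[1]:b[1],a[0]:b[0]]
    for k in comps(w,40):
        P=onplane(c,k.reshape(-1,2),110)[:,:2].astype(np.float32)
        print(n,cv2.boundingRect(k),cv2.minAreaRect(P))
E
```

```text
time: 28.92
tool_pos: [573.8, -160.2, 78.9]
tcp_rot: [-3.141, -0.0, 1.455]
contact_force: [-0.0, -0.5, -4.5]
grip_width: 59.9
finger_force: 30.0
dp [ 0.0005 -0.      0.0094] rot [-0.0008 -0.0003 -0.0009]
scene (147, 182, 47, 26) ((705.503173828125, -176.436767578125), (186.3540802001953, 18.758464813232422), 83.71784210205078)
scene (162, 137, 55, 45) ((534.2259521484375, -208.9359130859375), (208.9163055419922, 170.90835571289062), 25.232759475708008)
top (318, 197, 12, 19) ((487.46112060546875, -194.4769744873047), (29.122426986694336, 66.05371856689453), 78.93456268310547)
top (295, 148, 58, 47) ((613.1262817382812, -199.95925903320312), (190.90013122558594, 134.78207397460938), 77.19745635986328)
```

```bash

python3 -m pendant '{"dp":[[0,0,0.003],[0,0,0.006],[0,0,0.0075],[0,0,0.0075]],"rotation":[[0,0,0],[0,0,0],[0,0,0],[0,0,0]]}'|sed -n '2p;4p'
python3 -m pendant '{"dp":[[0,0,0.0007],[0,0,0.0007]],"rotation":[[0,0,0],[0,0,0]]}'|sed -n '2p;4p'
python3 -m pendant '{"dp":[[0,0,0.0005],[0,0,0.0005]],"rotation":[[0,0,0],[0,0,0]]}'|sed -n '2p;4p'
python3 -c "
from h import *
print(get_obs()['moment'])"
```

```text
tool_pos: [573.9, -160.5, 71.8]
contact_force: [0.3, 0.8, -4.4]
tool_pos: [573.9, -160.5, 71.2]
contact_force: [-0.2, 0.7, -3.7]
tool_pos: [573.9, -160.5, 70.7]
contact_force: [-0.6, -0.1, -4.7]
[0.03560547 0.04475732 0.04921568]
```

```bash

python3 -m pendant '{"dp":[[0,0,0.0005],[0,0,0.0005]],"rotation":[[0,0,0],[0,0,0]]}'|sed -n '2p;4p'
python3 -m pendant '{"dp":[[0,0,0.0005],[0,0,0.0005]],"rotation":[[0,0,0],[0,0,0]]}'|sed -n '2p;4p'
python3 -m pendant '{"dp":[[0,0,0.0005],[0,0,0.0005]],"rotation":[[0,0,0],[0,0,0]]}'|sed -n '2p;4p'
python3 -c "
from h import *
print(get_obs()['moment'])"
```

```text
tool_pos: [574.0, -160.5, 70.2]
contact_force: [-0.0, 0.1, -4.3]
tool_pos: [574.0, -160.5, 69.7]
contact_force: [-0.2, -0.4, -3.4]
tool_pos: [574.0, -160.5, 69.2]
contact_force: [0.4, 1.1, -3.3]
[0.04681142 0.03619779 0.02350653]
```

```bash

python3 -m pendant '{"dp":[[0,0,0.0005],[0,0,0.0005]],"rotation":[[0,0,0],[0,0,0]]}'|sed -n '2p;4p'
python3 -m pendant '{"dp":[[0,0,0.0004],[0,0,0.0004]],"rotation":[[0,0,0],[0,0,0]]}'|sed -n '2p;4p'
python3 -m pendant '{"dp":[[0,0,0.0004],[0,0,0.0004]],"rotation":[[0,0,0],[0,0,0]]}'|sed -n '1,2p;4p'
python3 -c "
from h import *
print(get_obs()['moment'])"
```

```text
tool_pos: [574.0, -160.5, 68.9]
contact_force: [-1.3, 1.4, -0.9]
tool_pos: [574.1, -160.5, 68.9]
contact_force: [-2.2, 1.9, 4.2]
time: 31.52
tool_pos: [574.0, -160.5, 68.8]
contact_force: [-3.6, 1.0, 7.2]
[ 0.19233752  0.75575175 -0.03911087]
```

Touchdown. I'll ease the pressure, then release and lift clear.

```bash

python3 -m pendant '{"dp":[[0,0,-0.0004],[0,0,-0.0007],[0,0,-0.0007]],"rotation":[[0,0,0],[0,0,0],[0,0,0]]}'|sed -n '2p;4p'
python3 -m pendant '{"dp":[[0,0,0],[0,0,0],[0,0,0]],"rotation":[[0,0,0],[0,0,0],[0,0,0]]}' 0.085
python3 -m pendant '{"dp":[[0,0,-0.005],[0,0,-0.015],[0,0,-0.03],[0,0,-0.06],[0,0,-0.1],[0,0,-0.1]],"rotation":[[0,0,0],[0,0,0],[0,0,0],[0,0,0],[0,0,0],[0,0,0]]}'
python3 -c "
from h import *
go([420,100,200],1.456)"
```

```text
tool_pos: [574.0, -160.5, 68.9]
contact_force: [-2.6, 1.2, 5.4]
time: 32.28
tool_pos: [574.8, -160.9, 68.9]
tcp_rot: [3.14, 0.001, 1.455]
contact_force: [2.5, 0.2, 4.2]
grip_width: 82.9
finger_force: 2.0
time: 33.02
tool_pos: [575.8, -161.3, 173.2]
tcp_rot: [3.134, 0.002, 1.455]
contact_force: [0.2, -0.2, -0.8]
grip_width: 85.1
finger_force: 0.0
dp [ 0.2414 -0.1848 -0.0287] rot [ 0.0076  0.0021 -0.0012]
```

```bash

python3 -m pendant '{"dp":[[0.035,-0.027,-0.01],[0.075,-0.058,-0.02],[0.12,-0.09,-0.028],[0.165,-0.125,-0.028],[0.21,-0.16,-0.028],[0.241,-0.185,-0.028],[0.241,-0.185,-0.028],[0.241,-0.185,-0.028]],"rotation":[[0,0,0],[0,0,0],[0,0,0],[0,0,0],[0,0,0],[0,0,0],[0,0,0],[0,0,0]]}'|sed -n '1,2p;4p'
python3 - <<'E'
from h import *
from plant import vision
for n in('top','scene'):
    c=vision.capture(n); pickle.dump(c,open(n+'18.pkl','wb'))
    im=c['pixels'].astype(int); m=(im.max(2)<85)&((im.max(2)-im.min(2))<28)
    w=np.zeros_like(m);q=proj(c,[[x,y,103] for x in(490,660) for y in(-300,-85)]);a=q.min(0).astype(int);b=q.max(0).astype(int)
    w[a[1]:b[1],a[0]:b[0]]=m[a[1]:b[1],a[0]:b[0]]
    for k in comps(w,40):
        P=onplane(c,k.reshape(-1,2),103)[:,:2].astype(np.float32)
        print(n,cv2.boundingRect(k),cv2.minAreaRect(P))
# short linings unmoved?
for n in('top0','top18'):
    c=load(n+'.pkl');im=c['pixels'].astype(int);m=(im.max(2)<75)&((im.max(2)-im.min(2))<25);w=np.zeros_like(m);w[150:215,182:232]=m[150:215,182:232]
    for k in comps(w,60):
        P=onplane(c,k.reshape(-1,2),128)[:,:2].astype(np.float32);print(n,cv2.boundingRect(k),cv2.minAreaRect(P))
E
```

```text
time: 34.02
tool_pos: [418.4, 100.0, 196.7]
contact_force: [0.7, -0.7, 0.1]
top (296, 171, 54, 24) ((570.0833740234375, -194.88619995117188), (178.7976837158203, 59.36188507080078), 82.39046478271484)
scene (146, 181, 28, 16) ((696.3292236328125, -222.95645141601562), (114.00504302978516, 21.006418228149414), 83.41505432128906)
scene (162, 154, 51, 31) ((572.7728881835938, -190.96054077148438), (175.2456512451172, 56.4765510559082), 82.6740951538086)
top0 (210, 160, 20, 37) ((577.25244140625, 156.3010711669922), (54.528541564941406, 124.41911315917969), 86.30928802490234)
top18 (211, 159, 21, 36) ((580.8163452148438, 152.12542724609375), (119.86901092529297, 67.1249008178711), 1.9311367273330688)
```

The lining lies at (570, -195) in the top view and (573, -191) in the scene view, against the pan centre (570, -193), and it's within 1° of square. One quick check that the short linings haven't moved.

```bash
python3 - <<'E'
from h import *
def cross(v,y,t):
    v=v.astype(float); i=np.nonzero(np.diff((v<t).astype(int)))[0]
    return [round(float(y[k]+(t-v[k])/(v[k+1]-v[k])*(y[k+1]-y[k])),1) for k in i]
for n in('top0','top18','scene0','scene18'):
    c=load(n+'.pkl')
    for off in(-85,-170): x,g=prof(c,470,560,off=off,z=128);print(n,off,cross(g,x,270))
from plant import workorder
E
```

```text
top0 -85 [516.5]
top0 -170 [513.1]
top18 -85 [516.7]
top18 -170 [532.2]
scene0 -85 [518.9]
scene0 -170 [513.6]
scene18 -85 [518.9]
scene18 -170 [513.6]
```

The scene view shows both short linings unmoved: 518.9 and 513.6 before and after. The odd top18 value is the arm covering that bay. Handing in.

```bash
python3 -c "
from plant import workorder
print(workorder.close_job())"
```

```text
the job is handed in; nothing more can be done
None
```

The long lining lies flat on the scale's pan, within about 3 mm of its centre, the short linings have not moved, and the job was handed in at about 34 s; drawing it took 8–10 N (13 N at first touch), and I gripped the overhanging end by its long edges.

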